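Sort the filter cartridges, then hold the caddy lid at its balance point

ROBOT

A 6-joint arm with a two-finger parallel gripper is mounted at the origin on the work surface. World frame = base frame: x ahead of the robot, y to its left, z up, the work surface at z = 0. Lengths are in mm, angles in rad, forces in N, time in s.
With the tool pointing down it reaches from about 400 to 925 mm from the base axis. Payload 12.5 kg.
Tool frame: the origin (TCP) lies on the centre line of the jaws, within the pads' length; the fingertips stand 19 mm ahead of it and the grasp point (between the pads) is the TCP; z points along the fingers, y is the line along which they close (so a half turn about z gives the same grasp; the last joint's range is limited). The gripper opens to 95 mm and grips with 3 to 60 N. Pads are 20 mm wide; open, the fingers measure 119 mm over their backs; the gripper's body (75 mm by 180 mm) begins 59 mm behind the grasp point.
Start: joints at [-1.423, 0.491, 1.559, -0, 1.092, -0.106], TCP at [156.95, -604.989, 233.661] pointing down, gripper open.
Joint ranges: [-3.1, 3.1], [-0.84, 2.19], [0.05, 2.79], [-1.13, 4.28], [0.06, 2.93], [-2.69, 2.69]. Speed limits (rad/s): [2.22, 2.22, 2.79, 3.14, 3.14, 3.14].

INTERFACE

Orientations are given as [roll, pitch, yaw] about the fixed x, y, z axes, in that order (R = Rz(yaw) Ry(pitch) Rx(roll)).
In Python, from cell import state, read_camera, job_done gives the robot as it stands.
- The arm moves only by the tool arm_command, never from a script. Its argument "deltas" is a list of rows, each an object of numbers: "dx", "dy", "dz": the shift along the world's x, y, z in m; "yaw": the turn about the world's z in degrees. In form: [{"dx": .., "dy": .., "dz": .., "yaw": ..}, ...]. A call has 1 to 20 rows; each row shifts and turns the commanded pose from where the row before left it; what a row does not reach is not made up. A row lasts 1/10 s, in which the tool goes at most 50 mm and 8.59 degrees, less where a joint would pass 70% of its speed; a pose out of reach is approached as far as the arm can. A call with a gripper value outside its range is refused whole. "gripper" is the finger opening in m, from 0 to 0.0951, set as the call begins (left out, the last holds). The fingers move at their own pace and stop on an object; the grip force is fixed at half the most. Time passes only in rows, so rows that do not move let the fingers close. It gives the time, the measured TCP pose, the force, the opening and the grip force at its end, in the units of the state.
- state(): the state, without advancing time (a new reading comes with each control period).
- read_camera(name): name is "scene" or "side" or "wrist"; returns a dict with "color" (384x512x3 uint8, red, green, blue), "range_z" (384x512 float32, mm along the optical axis (not along the pixel's ray), 0 where there is no reading), "fx", "fy", "cx", "cy" (pixels), "extrinsics" (4x4, takes a point from camera to world coordinates). Camera axes: x right, y up, looking along -z (the intrinsics and any distortion apply to the point x, -y, -z); pixel columns grow to the right and rows downward; lengths in mm; the calibration is good to about 2 mm. A picture is of the moment at which its call begins.
- job_done(): hands the job in; it is judged then, once.
The state is a dict: "t": time; "joints": joint angles; "qvel": joint speeds; "tau": joint torques, N m; "eef_pos": TCP position; "tcp_rot": TCP orientation; "ft_force": force on the tool from outside, world axes, zero at the start; "moment": the same for the moment, N m; "opening": opening from 0.0 (shut) to 1.0 (fully open); "grip_force": force on a finger pad.
Only numpy, scipy, OpenCV 4.12 (cv2) and the standard library are available. Lean on these libraries where they do the work, as an engineer would, in place of code of your own. Each camera call takes 0.05 s, during which the arm holds its last target. There are 200 camera calls.

TASK

Stand the green-tagged filter cartridge in the green ring of the white caddy and the red-tagged (spent) one in the red ring, upright and let go. Then take the open blue lid by its steel bar, swing it up to its balance point, standing straight up, without letting it fall shut, and finish while still gripping it steady there so that I can clip the lid stay on. Leave the pot, the glass bowl and the orange spatula where they are.

Things in the scene. Friction and masses are not known exactly. Their poses are not given: they have to be found in the camera images.
- cart_green_center (a point): centre (half-way up) of the good water-filter cartridge: an upright white plastic cylinder, 44 mm diameter, 70 mm tall, about 0.16 kg, loose, marked by a green tag band round its top 14 mm; it starts standing on the draining board
- cart_red_center (a point): centre (half-way up) of the spent water-filter cartridge: an upright white plastic cylinder, 44 mm diameter, 70 mm tall, about 0.16 kg, loose, marked by a red tag band round its top 14 mm; it starts standing on the draining board
- nest_green: green ring nest, fixed in one bay of the caddy, either bay: a round green plastic cup 68 mm outside, 58 mm inside, 10 mm high, with a 3 mm floor that the cartridge stands on. Origin: centre of its underside, 5 mm above the board. The z axis points up
- nest_red: red ring nest, fixed in one bay of the caddy, either bay: a round red plastic cup 68 mm outside, 58 mm inside, 10 mm high, with a 3 mm floor that the cartridge stands on. Origin: centre of its underside, 5 mm above the board. The z axis points up
- caddy: white open caddy, fixed to the board: 170 mm (own x) by 180 mm (own y) by 85 mm high, walls and floor 5 mm; an upright divider of full height along own x parts it into two bays, each about 160 mm by 83 mm, side by side along own y, one ring nest in the middle of each. Origin: centre of its underside; z up; own +x points to the rim that carries the lid's hinge (roughly the robot's left)
- lid_hinge (a point): middle of the lid's hinge line, on the caddy's +x rim, 89 mm above the board; the hinge line runs along the caddy's own y, level
- lid_bar (a point): middle of the lid's round steel grip bar: 12 mm diameter, 100 mm long, parallel to the hinge line and 205 mm from it, in the plane of the lid, carried on two thin arms with a free gap of about 35 mm between bar and lid edge. The bar may roll between the fingers as the lid swings
- lid (a joint): angle of the blue lid (180 mm wide, 8 mm thick, about 0.3 kg with its bar) in rad: 0 = shut, lying level on the caddy; 1.571 = standing straight up, bar right above the hinge, which is its balance point; 2.2 = fully open on its stop, leaning back away from the caddy (where it starts). The hinge is almost free: let go, the lid falls shut below 1.571 and falls back open above it
- pot: steel cooking pot, 170 mm diameter, 100 mm high, two black loop handles; leave alone. Origin: centre of its underside
- bowl: glass mixing bowl, 160 mm diameter, 70 mm high; leave alone. Origin: centre of its underside
- spatula: orange silicone spatula lying flat; leave alone
Mind the look-alikes: they are no part of the job. What is shaped like the part that bears cart_green_center but brown or purple is not meant. Leave any yellow look-alike of the part that bears cart_red_center alone.

How it is judged (in metres and radians):
On the way, in this order (a step that is already met when the one before it is completed fails the run):
1. both cartridges stand upright in the rings of their own colour, let go (horizontal distance between cart_green_center and nest_green below 0.012 m and height (world z) of cart_green_center between 0.037 and 0.049 m and angle between each of cart_green_center, cart_red_center's own z axis and vertical below 0.1 rad and linear speed of each of cart_green, cart_red below 0.03 m/s and contact force between the fingers and cart_green below 0.1 N and horizontal distance between cart_red_center and nest_red below 0.012 m and height (world z) of cart_red_center between 0.037 and 0.049 m and contact force between the fingers and cart_red below 0.1 N), for 0.2 s.
2. the lid stands at its balance point in the fingers' grip (value of joint lid between 1.491 and 1.651 rad and velocity of joint lid between -0.08 and 0.08 rad/s and contact force between the fingers and lid above 2 N), for 0.3 s.
At the end, for the whole second after the job is handed in: Each cartridge stands upright (within 0.1 rad) on the floor of the ring of its colour, within 12 mm of its centre, at rest and not touched by the fingers; the lid is within 0.08 rad of straight up (1.571), still, and gripped by the fingers with over 2 N (all of step 1 and all of step 2); the arm keeps its last pose, push and grip.
It fails at once if the lid falls towards shut (below 1.3 rad) (value of joint lid below 1.3 rad).
It fails at once if pot, bowl or spatula is moved over 30 mm (distance of any of pot, bowl, spatula from where it was at the start of the episode above 0.03 m).
It also fails if it takes over 64 s, if anything falls off the work surface, if the arm or the gripper's body presses on something with over 40 N, if the wrist force passes 120 N, or if a joint passes its speed limit or range.

## Working session

There is one attempt and no reset: what is moved stays moved. The work goes in short steps, Python scripts to look and compute and a tool call to move; the robot and the scene stay as the last step left them, time stands still between calls to the robot, and variables do not carry over. Pictures are saved under pics/ and viewed, at most 10 in all, crops included, and the job is handed in when it is done.

Besides the shell and the picture viewer there is one more tool, called after ">>>" as name([rows], argument=value, ...), one row to a line, values as JSON. arm_command: Moves the arm, as the interface text tells. Its arguments: {"type":"object","properties":{"deltas":{"type":"array"},"gripper":{"type":"number"}},"required":["deltas"]}

```bash
mkdir -p pics; ls; cat > h.py <<'E'
import numpy as np,cv2
from cell import state,read_camera,job_done
def pts(c):
    h,w=c["range_z"].shape;v,u=np.mgrid[:h,:w];z=c["range_z"]
    P=np.stack([(u-c["cx"])/c["fx"]*z,-(v-c["cy"])/c["fy"]*z,-z,np.ones_like(z)],-1)
    return (P@np.array(c["extrinsics"]).T)[...,:3]
E
python3 - <<'E'
from h import *
s=state();print(s)
ims=[]
for n in("scene","side"):
    c=read_camera(n);np.savez(n+"0.npz",**c);print(n,c["fx"],c["fy"],c["cx"],c["cy"],np.round(c["extrinsics"],3).tolist(),(c["range_z"]==0).mean(),[k for k in c])
    cv2.imwrite(f"pics/{n}0.png",c["color"][...,::-1])
E
```

```text
pics
{'t': 0.0, 'joints': array([-1.42257346e+00,  4.91559594e-01,  1.55946579e+00, -2.78848229e-05,
        1.09167620e+00, -1.05564162e-01]), 'qvel': array([1.79461292e-03, 9.25311680e-05, 1.23970902e-03, 1.37906167e-03,
       5.16478396e-04, 1.79532776e-03]), 'tau': array([-2.19605492e-03, -6.12654305e+01, -2.58188635e+01,  6.91383239e-02,
        4.80959541e-02, -8.72404007e-05]), 'eef_pos': array([ 156.92377741, -604.74637366,  233.05608171]), 'tcp_rot': array([-3.14048729e+00, -9.22531046e-05,  2.53799845e-01]), 'ft_force': array([ 0.63860914, -0.11376244, -0.06316101]), 'moment': array([0.02194564, 0.03045255, 0.00565568]), 'grip_force': 0.0, 'opening': 0.9993409147498411}
scene 437.121855129438 437.121855129438 249.9257228733158 191.9483879383751 [[0.028, -0.812, 0.583, 1241.985], [1.0, 0.025, -0.013, -130.704], [-0.004, 0.583, 0.812, 1116.784], [0.0, 0.0, 0.0, 1.0]] 0.0038808186848958335 ['color', 'range_z', 'fx', 'fy', 'cx', 'cy', 'extrinsics']
side 394.3318848375433 394.3318848375433 252.67979578080974 188.65900618408944 [[-0.889, 0.35, -0.296, 163.739], [-0.459, -0.668, 0.586, 532.645], [0.007, 0.656, 0.754, 893.336], [0.0, 0.0, 0.0, 1.0]] 0.004023234049479167 ['color', 'range_z', 'fx', 'fy', 'cx', 'cy', 'extrinsics']
```

View pics/scene0.png

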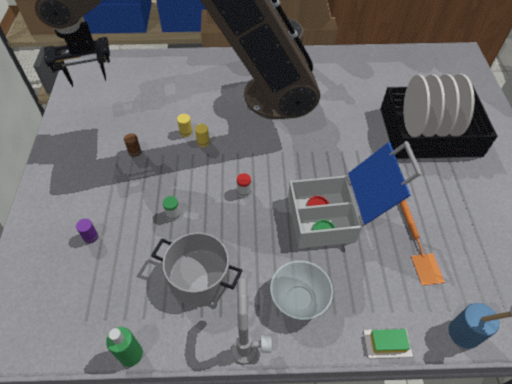

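View pics/side0.png

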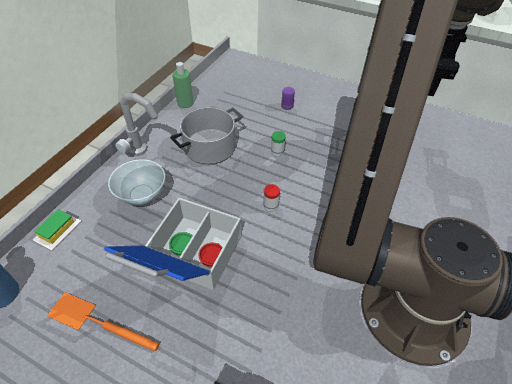

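Scene view: the green-tagged cartridge is at (172,206); its look-alikes are purple at (88,231) and brown at (133,145), and the green bottle and sponge aren't cylinders of this kind. The red-tagged cartridge is at (244,184); its look-alikes are yellow at (185,124) and (202,134). The red nest is at (317,205), the green nest at (323,230), the lid at (380,185) and the bar at (404,162). The white bodies with red/green bands match the description.

```bash
cat > meas.py <<'E'
from h import *
from scipy import optimize
def circ(xy):
    f=lambda p:np.hypot(xy[:,0]-p[0],xy[:,1]-p[1])-p[2]
    return optimize.least_squares(f,[*xy.mean(0),np.ptp(xy[:,0])/2],loss="soft_l1").x
def masks(c):
    hsv=cv2.cvtColor(c["color"],cv2.COLOR_RGB2HSV);H,S,V=[hsv[...,i].astype(int) for i in range(3)]
    return dict(red=((H<6)|(H>174))&(S>150)&(V>70),green=(H>50)&(H<80)&(S>120)&(V>50),blue=(H>105)&(H<130)&(S>150)&(V>60))
E
python3 - <<'E'
from meas import *
for n in("scene","side"):
    c=dict(np.load(n+"0.npz"));P=pts(c)
    for k,m in masks(c).items():
        N,L,st,ce=cv2.connectedComponentsWithStats(m.astype(np.uint8))
        for i in range(1,N):
            if st[i,4]<40: continue
            q=P[L==i];q=q[np.isfinite(q).all(1)]
            print(n,k,ce[i].round(),st[i,4],"med",np.median(q,0).round(1),"min",np.percentile(q,2,0).round(),"max",np.percentile(q,98,0).round())
            if k!="blue":
                zt=np.percentile(q[:,2],95)
                t=q[q[:,2]>zt-4]; 
                (x,y),r=cv2.minEnclosingCircle(t[:,:2].astype(np.float32)); print("   top",zt.round(1),"circle",round(x,1),round(y,1),round(r,1),"mean",t.mean(0).round(1),len(t))
            elif st[i,4]>500:
                mu=np.median(q,0);u,s,vt=np.linalg.svd(q-mu,full_matrices=False);print("  normal",vt[2].round(3),np.abs((q-mu)@vt[2]).mean())
    # caddy wall rim: points at z 78..92 light coloured, within region
    sel=(P[...,2]>80)&(P[...,2]<88)&(P[...,0]>350)&(P[...,0]<800)&(P[...,1]>-100)&(P[...,1]<300)
    N,L,st,ce=cv2.connectedComponentsWithStats(sel.astype(np.uint8))
    for i in range(1,N):
        if st[i,4]>80:
            q=P[L==i][:,:2].astype(np.float32);print(n,"rim",ce[i].round(),st[i,4],cv2.minAreaRect(q))
    im=c["color"][110:260,110:260] if n=="scene" else c["color"][110:230,230:320]
    cv2.imwrite(f"pics/{n}_crop.png",cv2.resize(im[...,::-1],None,fx=3,fy=3))
c=dict(np.load("scene0.npz"))
cv2.imwrite("pics/lid_crop.png",cv2.resize(c["color"][130:260,270:440,::-1],None,fx=4,fy=4,interpolation=cv2.INTER_CUBIC))
E
```

```text
scene red [243. 180.] 131 med [ 445.6 -133.3   72.1] min [ 424. -151.   62.] max [ 461. -115.   77.]
   top 75.5 circle 443.0 -132.9 20.2 mean [ 444.  -132.6   73.8] 77
scene red [317. 201.] 135 med [487.5  92.   10.9] min [473.  63.   6.] max [501. 119.  19.]
   top 16.8 circle 857.3 -15.7 401.5 mean [507.5  87.   45.7] 36
scene green [170. 203.] 142 med [ 524.4 -346.    71.9] min [ 504. -363.   63.] max [ 540. -329.   76.]
   top 75.7 circle 522.6 -348.6 20.5 mean [ 521.3 -346.7   73.6] 78
scene green [323. 225.] 126 med [573.7  98.7  10.5] min [559.  74.   7.] max [586. 125.  16.]
   top 14.8 circle 581.9 99.5 28.8 mean [574.1 101.   12.9] 56
scene green [126. 349.] 714 med [ 946.1 -406.2  110.9] min [ 911. -442.   18.] max [ 958. -392.  135.]
   top 133.4 circle 1074.2 -276.4 222.2 mean [ 939.6 -412.2  144.8] 229
scene green [388. 339.] 459 med [920.  208.2  37.6] min [899. 178.  34.] max [943. 255.  41.]
   top 40.8 circle 1072.3 61.7 256.5 mean [922.  208.6  46. ] 295
scene blue [119.  16.] 1880 med [-714.8 -720.7 -119.4] min [-870. -877. -196.] max [-701. -607.  -47.]
  normal
[... 974 characters left out ...]
in [ 498. -361.   57.] max [ 536. -323.   71.]
   top 70.2 circle 517.8 -342.9 21.9 mean [ 518.1 -342.7   68.5] 90
side green [ 53. 224.] 505 med [916.4 224.5  34.4] min [894. 183.  30.] max [942. 263.  38.]
   top 37.1 circle 552.2 358.4 425.7 mean [915.4 224.9  37.2] 392
side green [179. 242.] 327 med [596.8 103.3   7.2] min [577.  74.   4.] max [620. 135.  15.]
   top 14.5 circle 389.0 308.0 318.2 mean [591.5 115.   27.1] 64
side blue [159. 261.] 1436 med [524.  245.3 181.3] min [444. 189. 106.] max [615. 285. 222.]
  normal [-0.116  0.862 -0.493] 5.705686524127199
side rim [199. 225.] 442 ((547.97021484375, 97.65628051757812), (182.41908264160156, 171.97691345214844), 5.0735273361206055)
```

View pics/scene_crop.png

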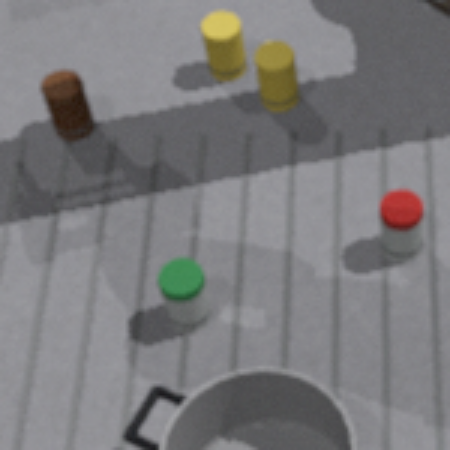

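View pics/lid_crop.png

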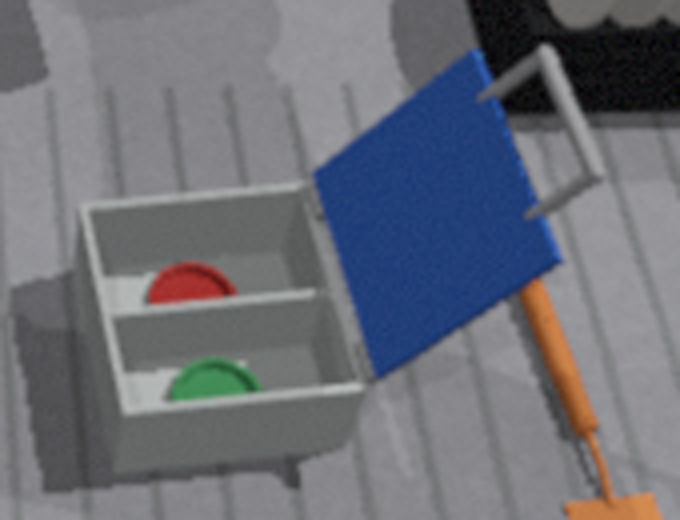

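The crops confirm the choice: white bodies with a green lid band (172,206) and a red one (244,184). In the lid crop the red nest is in the near bay, the green nest in the far bay, and the bar stands free of the lid. Caddy rim fits 182×172 mm (given 180×170), centre ≈(548,98), turned about 5°.

>>> arm_command([
  {"dx": 0.03, "dy": 0.021, "yaw": -0.8},
  {"dx": 0.03, "dy": 0.021, "yaw": -0.8},
  {"dx": 0.03, "dy": 0.021, "yaw": -0.8},
  {"dx": 0.03, "dy": 0.021, "yaw": -0.8},
  {"dx": 0.03, "dy": 0.021, "yaw": -0.8},
  {"dx": 0.03, "dy": 0.021, "yaw": -0.8},
  {"dx": 0.03, "dy": 0.021, "yaw": -0.8},
  {"dx": 0.03, "dy": 0.021, "yaw": -0.8},
  {"dx": 0.03, "dy": 0.021, "yaw": -0.8},
  {"dx": 0.03, "dy": 0.021, "yaw": -0.8},
  {"dx": 0.03, "dy": 0.021, "yaw": -0.8},
  {"dx": 0.03, "dy": 0.025, "yaw": -0.7},
  {},
], gripper=0.095)

```text
$.deltas[0]: bad value
```

```bash
python3 - <<'E'
from meas import *
s=state();print(s["t"],s["eef_pos"],s["tcp_rot"])
c=read_camera("wrist");np.savez("w1.npz",**c);print(np.round(c["extrinsics"],3).tolist())
cv2.imwrite("pics/w1.png",c["color"][...,::-1])
P=pts(c);m=masks(c)["green"]
N,L,st,ce=cv2.connectedComponentsWithStats(m.astype(np.uint8))
for i in range(1,N):
    if st[i,4]>40:
        q=P[L==i];t=q[q[:,2]>np.percentile(q[:,2],90)-5];print(ce[i],st[i],np.median(q,0),cv2.minEnclosingCircle(t[:,:2].astype(np.float32)))
E
```

```text
0.1 [ 156.9144271  -604.78192956  233.10996684] [-3.14059600e+00 -1.28002247e-04  2.53762700e-01]
[[0.252, 0.933, 0.256, 230.173], [-0.968, 0.243, 0.064, -586.081], [-0.002, -0.264, 0.965, 385.088], [0.0, 0.0, 0.0, 1.0]]
```

View pics/w1.png

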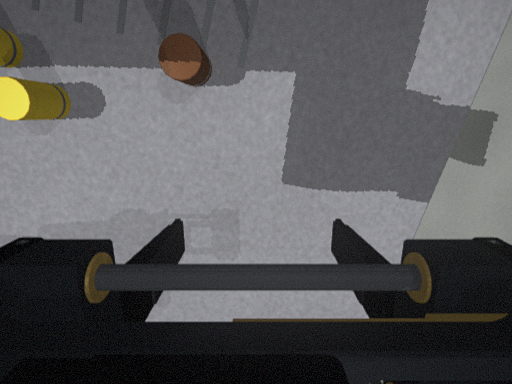

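The first wrist view shows brown at (181,55), yellow at left (15,98), and the fingers at rows 220+. A row needs all four fields.

>>> arm_command([
  {"dx": 0.03, "dy": 0.021, "dz": 0, "yaw": -0.8},
  {"dx": 0.03, "dy": 0.021, "dz": 0, "yaw": -0.8},
  {"dx": 0.03, "dy": 0.021, "dz": 0, "yaw": -0.8},
  {"dx": 0.03, "dy": 0.021, "dz": 0, "yaw": -0.8},
  {"dx": 0.03, "dy": 0.021, "dz": 0, "yaw": -0.8},
  {"dx": 0.03, "dy": 0.021, "dz": 0, "yaw": -0.8},
  {"dx": 0.03, "dy": 0.021, "dz": 0, "yaw": -0.8},
  {"dx": 0.03, "dy": 0.021, "dz": 0, "yaw": -0.8},
  {"dx": 0.03, "dy": 0.021, "dz": 0, "yaw": -0.8},
  {"dx": 0.03, "dy": 0.021, "dz": 0, "yaw": -0.8},
  {"dx": 0.03, "dy": 0.021, "dz": 0, "yaw": -0.8},
  {"dx": 0.03, "dy": 0.025, "dz": 0, "yaw": -0.7},
  {"dx": 0, "dy": 0, "dz": 0, "yaw": 0},
], gripper=0.095)

```text
t: 1.45
eef_pos: [519.6, -346.1, 233.3]
tcp_rot: [-3.141, -0.0, 0.091]
ft_force: [-0.1, 0.7, -0.4]
opening: 0.999
grip_force: 0.0
```

```bash
cat > w.py <<'E'
from meas import *
import sys
# wrist look: colour blobs; centre by rays onto plane z and by depth
def look(col,z,tag):
    s=state();print(s["t"],s["eef_pos"].round(1),s["tcp_rot"].round(3),s["opening"],s["grip_force"])
    c=read_camera("wrist");np.savez(tag+".npz",**c);E=np.array(c["extrinsics"])
    cv2.imwrite(f"pics/{tag}.png",c["color"][...,::-1])
    P=pts(c);m=masks(c)[col]
    N,L,st,ce=cv2.connectedComponentsWithStats(m.astype(np.uint8))
    for i in range(1,N):
        if st[i,4]<200: continue
        v,u=np.nonzero(L==i)
        d=np.stack([(u-c["cx"])/c["fx"],-(v-c["cy"])/c["fy"],-np.ones(len(u))],1)@E[:3,:3].T
        g=E[:3,3]+d*((z-E[2,3])/d[:,2])[:,None]
        q=P[L==i]
        (x,y),r=cv2.minEnclosingCircle(g[:,:2].astype(np.float32))
        print(ce[i].round(),st[i],"depth med",np.median(q,0).round(1),"ray circle",round(x,1),round(y,1),round(r,1),"ray pct",np.percentile(g,[2,98],axis=0).round(1)[:,:2].tolist())
    return c,P
if __name__=="__main__": look(sys.argv[1],float(sys.argv[2]),sys.argv[3])
E
python3 w.py green 70 w2
```

```text
1.45 [ 519.6 -346.1  233.3] [-3.141 -0.     0.091] 0.9985150660101428 0.0
[258. 183.] [ 240  164   38   39 1125] depth med [ 522.  -346.    70.9] ray circle 521.3 -345.7 22.1 ray pct [[502.0, -365.5], [541.0, -327.0]]
```

Green cartridge found by wrist rays at (521.4,-345.9), r 22.1 mm (expected 22), top at 71 mm. Descend and grip.

>>> arm_command([
  {"dx": 0.002, "dy": 0, "dz": -0.04, "yaw": 0},
  {"dx": 0, "dy": 0, "dz": -0.04, "yaw": 0},
  {"dx": 0, "dy": 0, "dz": -0.04, "yaw": 0},
  {"dx": 0, "dy": 0, "dz": -0.03, "yaw": 0},
  {"dx": 0, "dy": 0, "dz": -0.02, "yaw": 0},
  {"dx": 0, "dy": 0, "dz": -0.01, "yaw": 0},
  {"dx": 0, "dy": 0, "dz": 0, "yaw": 0},
])

```text
t: 2.2
eef_pos: [518.1, -349.3, 52.7]
tcp_rot: [-3.14, 0.002, 0.087]
ft_force: [-0.2, -0.1, 0.1]
opening: 1.0
grip_force: 0.0
```

>>> arm_command([
  {"dx": 0, "dy": 0, "dz": 0, "yaw": 0},
  {"dx": 0, "dy": 0, "dz": 0, "yaw": 0},
  {"dx": 0, "dy": 0, "dz": 0, "yaw": 0},
  {"dx": 0, "dy": 0, "dz": 0, "yaw": 0},
  {"dx": 0, "dy": 0, "dz": 0, "yaw": 0},
  {"dx": 0, "dy": 0, "dz": 0, "yaw": 0},
  {"dx": 0, "dy": 0, "dz": 0, "yaw": 0},
], gripper=0.03)

```text
t: 2.9
eef_pos: [518.9, -348.9, 53.7]
tcp_rot: [-3.142, 0.0, 0.088]
ft_force: [-1.2, 0.6, 0.2]
opening: 0.466
grip_force: 0.5
```

>>> arm_command([
  {"dx": 0, "dy": 0, "dz": 0.02, "yaw": 0},
  {"dx": 0, "dy": 0, "dz": 0.04, "yaw": 0},
  {"dx": 0, "dy": 0, "dz": 0.04, "yaw": 0},
  {"dx": 0, "dy": 0, "dz": 0.04, "yaw": 0},
  {"dx": 0, "dy": 0, "dz": 0.04, "yaw": 0},
  {"dx": 0, "dy": 0, "dz": 0, "yaw": 0},
])

```text
t: 3.5
eef_pos: [520.2, -350.0, 239.1]
tcp_rot: [3.135, -0.006, 0.088]
ft_force: [1.2, -1.0, -1.0]
opening: 0.459
grip_force: 30.0
```

```bash
python3 w.py green 232 w3
```

```text
3.5 [ 520.2 -350.   239.1] [ 3.135 -0.006  0.088] 0.45918876003322906 29.999743402004242
[258. 242.] [ 216  215   84   49 3275] depth med [ 533.1 -348.2  256.4] ray circle 514.0 -350.2 25.9 ray pct [[507.8, -373.0], [537.8, -327.1]]
```

>>> arm_command([
  {"dx": -0.001, "dy": 0.02, "dz": 0, "yaw": 0},
  {"dx": -0.001, "dy": 0.036, "dz": 0, "yaw": 0},
  {"dx": -0.001, "dy": 0.036, "dz": 0, "yaw": 0},
  {"dx": -0.001, "dy": 0.036, "dz": 0, "yaw": 0},
  {"dx": -0.001, "dy": 0.036, "dz": 0, "yaw": 0},
  {"dx": -0.001, "dy": 0.036, "dz": 0, "yaw": 0},
  {"dx": -0.001, "dy": 0.036, "dz": 0, "yaw": 0},
  {"dx": -0.001, "dy": 0.036, "dz": 0, "yaw": 0},
  {"dx": -0.001, "dy": 0.036, "dz": 0, "yaw": 0},
  {"dx": -0.001, "dy": 0.036, "dz": 0, "yaw": 0},
  {"dx": 0, "dy": 0.036, "dz": 0, "yaw": 0},
  {"dx": 0, "dy": 0.036, "dz": 0, "yaw": 0},
  {"dx": 0, "dy": 0.036, "dz": 0, "yaw": 0},
  {"dx": 0, "dy": 0, "dz": 0, "yaw": 0},
  {"dx": 0, "dy": 0, "dz": 0, "yaw": 0},
  {"dx": 0, "dy": 0, "dz": 0, "yaw": 0},
])

```text
t: 5.15
eef_pos: [508.7, 102.4, 232.9]
tcp_rot: [3.141, 0.001, 0.088]
ft_force: [-0.2, -0.6, -2.1]
opening: 0.459
grip_force: 30.0
```

```bash
python3 - <<'E'
from w import *
c,P=look("green",15,"w4")
E=np.array(c["extrinsics"])
z=P[...,2]
sel=((z>80)&(z<90)&(c["range_z"]>0)).astype(np.uint8)
N,L,st,ce=cv2.connectedComponentsWithStats(sel)
for i in range(1,N):
    if st[i,4]>150: q=P[L==i][:,:2].astype(np.float32);print("rim",ce[i].round(),st[i],np.array(cv2.boxPoints(cv2.minAreaRect(q))).round(1).tolist(),cv2.minAreaRect(q))
E
```

```text
5.15 [508.7 102.4 232.9] [3.141e+00 1.000e-03 8.800e-02] 0.4586026858011815 29.999877512454987
[264. 108.] [ 238   81   54   56 2290] depth med [593.2 101.7   9.1] ray circle 592.2 102.0 33.3 ray pct [[563.0, 72.4], [621.7, 131.8]]
[257. 243.] [ 216  215   84   49 3198] depth med [521.4 104.3 250.1] ray circle 393.5 93.3 60.4 ray pct [[379.1, 40.0], [448.0, 147.1]]
rim [270. 123.] [ 178   57  177  175 3504] [[451.1000061035156, 180.1999969482422], [466.3999938964844, 5.0], [646.4000244140625, 20.799999237060547], [631.0999755859375, 195.89999389648438]] ((548.7564086914062, 100.48185729980469), (180.64906311035156, 175.862060546875), 4.99836540222168)
```

View pics/w4.png

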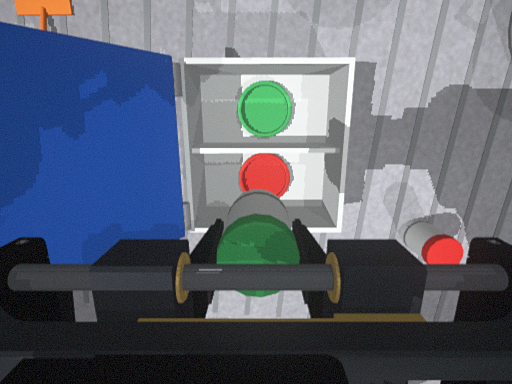

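The view shows the green nest at (264,108), the red nest at (264,175), the blue lid at left, and the held cartridge top at (257,250). Work out the held offset and both nests from this image.

```bash
python3 - <<'E'
from meas import *
c=dict(np.load("w4.npz"));E=c["extrinsics"];M=masks(c)
def ray(m,z,box):
    k=np.zeros_like(m);k[box[0]:box[1],box[2]:box[3]]=1
    v,u=np.nonzero(m&k);d=np.stack([(u-c["cx"])/c["fx"],-(v-c["cy"])/c["fy"],-np.ones(len(u))],1)@E[:3,:3].T
    g=E[:3,3]+d*((z-E[2,3])/d[:,2])[:,None];(x,y),r=cv2.minEnclosingCircle(g[:,:2].astype(np.float32))
    return round(x,1),round(y,1),round(r,1),np.percentile(g,[1,99],axis=0).round(1)[:,:2].tolist()
print("held",ray(M["green"],250,(200,320,180,330)))
print("red nest",ray(M["red"],15,(140,200,230,300)))
print("red cart",ray(M["red"],70,(220,280,400,480)))
print("green nest",ray(M["green"],15,(70,150,220,310)))
E
```

```text
held (513.2, 103.0, 23.4, [[491.3, 83.0], [535.4, 123.6]])
red nest (505.5, 94.1, 33.3, [[486.1, 63.0], [536.3, 125.5]])
red cart (443.8, -127.0, 25.9, [[430.0, -150.8], [465.9, -103.4]])
green nest (592.2, 102.0, 33.3, [[561.5, 71.1], [622.9, 133.0]])
```

>>> arm_command([
  {"dx": 0.025, "dy": 0, "dz": 0, "yaw": 0},
  {"dx": 0.03, "dy": 0, "dz": 0, "yaw": 0},
  {"dx": 0.025, "dy": 0, "dz": 0, "yaw": 0},
  {"dx": 0, "dy": 0, "dz": 0, "yaw": 0},
  {"dx": 0, "dy": 0, "dz": -0.03, "yaw": 0},
  {"dx": 0, "dy": 0, "dz": -0.04, "yaw": 0},
  {"dx": 0, "dy": 0, "dz": -0.03, "yaw": 0},
  {"dx": 0, "dy": 0, "dz": -0.02, "yaw": 0},
  {"dx": 0, "dy": 0, "dz": 0, "yaw": 0},
  {"dx": 0, "dy": 0, "dz": 0, "yaw": 0},
  {"dx": 0, "dy": 0, "dz": 0, "yaw": 0},
])

```text
t: 6.3
eef_pos: [589.4, 102.7, 115.1]
tcp_rot: [3.141, -0.002, 0.088]
ft_force: [0.5, -0.7, -0.3]
opening: 0.456
grip_force: 30.0
```

```bash
python3 - <<'E'
from w import *
c,P=look("green",130,"w5")
E=np.array(c["extrinsics"])
c=read_camera("side");Q=pts(c);m=masks(c)["green"]
N,L,st,ce=cv2.connectedComponentsWithStats(m.astype(np.uint8))
for i in range(1,N):
    if st[i,4]>40:print(ce[i],st[i],np.median(Q[L==i],0).round(1))
E
```

```text
6.3 [589.4 102.7 115.1] [ 3.141e+00 -2.000e-03  8.800e-02] 0.45563768067995847 29.99977558851242
[260. 185.] [ 224  168   72   49 1845] depth med [604.6 101.6   9.2] ray circle 625.4 105.3 18.1 ray pct [[619.7, 88.3], [640.3, 122.2]]
[257. 242.] [ 216  214   84   50 3305] depth med [602.4 104.5 132.3] ray circle 594.5 103.7 22.3 ray pct [[588.9, 83.9], [614.9, 123.5]]
[ 52.71656687 223.92814371] [ 35 210  36  29 501] [915.5 223.7  34.5]
[180.5375 218.875 ] [175 211  11  16  80] [573.6 104.9 128.7]
[179.06967213 244.43442623] [170 234  22  21 244] [592.5 110.4   7.1]
```

>>> arm_command([
  {"dx": -0.001, "dy": -0.001, "dz": -0.02, "yaw": 0},
  {"dx": 0, "dy": 0, "dz": -0.015, "yaw": 0},
  {"dx": 0, "dy": 0, "dz": -0.01, "yaw": 0},
  {"dx": 0, "dy": 0, "dz": -0.005, "yaw": 0},
  {"dx": 0, "dy": 0, "dz": -0.002, "yaw": 0},
  {"dx": 0, "dy": 0, "dz": 0, "yaw": 0},
  {"dx": 0, "dy": 0, "dz": 0, "yaw": 0},
])

```text
t: 7.1
eef_pos: [588.2, 102.0, 62.2]
tcp_rot: [3.141, -0.001, 0.088]
ft_force: [0.7, -0.3, -1.0]
opening: 0.46
grip_force: 30.0
```

>>> arm_command([
  {"dx": 0, "dy": 0, "dz": -0.001, "yaw": 0},
  {"dx": 0, "dy": 0, "dz": 0, "yaw": 0},
])

```text
t: 7.3
eef_pos: [588.3, 102.1, 61.7]
tcp_rot: [3.141, -0.001, 0.088]
ft_force: [0.1, -0.2, 7.1]
opening: 0.456
grip_force: 30.0
```

>>> arm_command([
  {"dx": 0, "dy": 0, "dz": 0, "yaw": 0},
  {"dx": 0, "dy": 0, "dz": 0, "yaw": 0},
  {"dx": 0, "dy": 0, "dz": 0, "yaw": 0},
  {"dx": 0, "dy": 0, "dz": 0, "yaw": 0},
], gripper=0.07)

```text
t: 7.7
eef_pos: [588.0, 102.0, 60.6]
tcp_rot: [3.141, 0.0, 0.088]
ft_force: [0.2, -0.3, -0.0]
opening: 0.711
grip_force: 0.0
```

>>> arm_command([
  {"dx": 0, "dy": 0, "dz": 0.02, "yaw": 0},
  {"dx": 0, "dy": 0, "dz": 0.04, "yaw": 0},
  {"dx": 0, "dy": 0, "dz": 0.04, "yaw": 0},
  {"dx": -0.02, "dy": 0, "dz": 0.04, "yaw": 0},
  {"dx": -0.04, "dy": 0, "dz": 0.03, "yaw": 0},
  {"dx": 0, "dy": 0, "dz": 0, "yaw": 0},
  {"dx": 0, "dy": 0, "dz": 0, "yaw": 0},
])

```text
t: 8.4
eef_pos: [527.9, 102.1, 231.6]
tcp_rot: [3.141, -0.002, 0.088]
ft_force: [-0.3, 0.6, -0.1]
opening: 0.738
grip_force: 0.0
```

```bash
python3 w.py green 78 w6
```

```text
8.4 [527.9 102.1 231.6] [ 3.141e+00 -2.000e-03  8.800e-02] 0.7381074736457223 0.0
[262. 125.] [ 237   99   52   54 2112] depth med [594.2 103.4  78.5] ray circle 594.0 103.2 27.4 ray pct [[569.7, 79.1], [618.6, 127.8]]
```

View pics/w6.png

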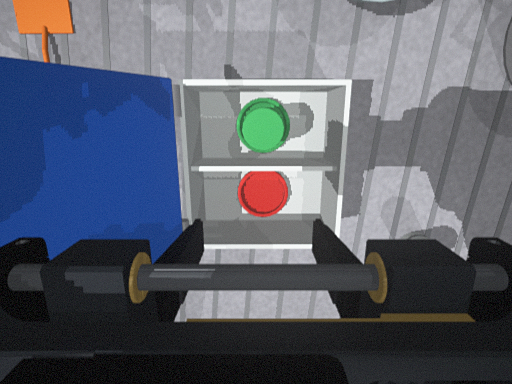

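The green cartridge stands in its ring at (263,125), top at 78.5 mm and about 2 mm off centre. Now the red one.

>>> arm_command([
  {"dx": -0.01, "dy": -0.03, "dz": 0, "yaw": 0},
  {"dx": -0.013, "dy": -0.033, "dz": 0, "yaw": 0},
  {"dx": -0.013, "dy": -0.033, "dz": 0, "yaw": 0},
  {"dx": -0.013, "dy": -0.033, "dz": 0, "yaw": 0},
  {"dx": -0.013, "dy": -0.033, "dz": 0, "yaw": 0},
  {"dx": -0.013, "dy": -0.033, "dz": 0, "yaw": 0},
  {"dx": -0.013, "dy": -0.035, "dz": 0, "yaw": 0},
  {"dx": 0, "dy": 0, "dz": 0, "yaw": 0},
  {"dx": 0, "dy": 0, "dz": 0, "yaw": 0},
  {"dx": 0, "dy": 0, "dz": 0, "yaw": 0},
], gripper=0.095)

```text
t: 9.45
eef_pos: [440.4, -127.6, 230.0]
tcp_rot: [-3.141, 0.001, 0.088]
ft_force: [0.3, 0.2, -0.1]
opening: 1.002
grip_force: 0.0
```

```bash
python3 w.py red 70 w7
```

```text
9.45 [ 440.4 -127.6  230. ] [-3.141e+00  1.000e-03  8.800e-02] 1.0022878687884798 0.0
[ 85. 108.] [  56   81   58   56 2493] depth med [505.6  95.6   9.6] ray circle 507.2 60.7 29.7 ray pct [[481.5, 34.0], [531.7, 87.4]]
[261. 183.] [ 242  164   39   39 1158] depth med [ 443.3 -130.8   70.9] ray circle 442.9 -130.5 22.0 ray pct [[423.0, -150.3], [462.4, -111.4]]
```

>>> arm_command([
  {"dx": 0.0025, "dy": -0.003, "dz": -0.03, "yaw": 0},
  {"dx": 0, "dy": 0, "dz": -0.04, "yaw": 0},
  {"dx": 0, "dy": 0, "dz": -0.04, "yaw": 0},
  {"dx": 0, "dy": 0, "dz": -0.03, "yaw": 0},
  {"dx": 0, "dy": 0, "dz": -0.02, "yaw": 0},
  {"dx": 0, "dy": 0, "dz": -0.017, "yaw": 0},
  {"dx": 0, "dy": 0, "dz": 0, "yaw": 0},
  {"dx": 0, "dy": 0, "dz": 0, "yaw": 0},
])

```text
t: 10.3
eef_pos: [442.8, -130.4, 53.7]
tcp_rot: [-3.141, 0.001, 0.089]
ft_force: [0.3, -0.0, -0.5]
opening: 1.0
grip_force: 0.0
```

>>> arm_command([
  {"dx": 0, "dy": 0, "dz": 0, "yaw": 0},
  {"dx": 0, "dy": 0, "dz": 0, "yaw": 0},
  {"dx": 0, "dy": 0, "dz": 0, "yaw": 0},
  {"dx": 0, "dy": 0, "dz": 0, "yaw": 0},
  {"dx": 0, "dy": 0, "dz": 0, "yaw": 0},
  {"dx": 0, "dy": 0, "dz": 0, "yaw": 0},
  {"dx": 0, "dy": 0, "dz": 0, "yaw": 0},
  {"dx": 0, "dy": 0, "dz": 0, "yaw": 0},
], gripper=0.03)

```text
t: 11.1
eef_pos: [442.5, -131.0, 53.7]
tcp_rot: [3.141, -0.0, 0.088]
ft_force: [-0.3, 0.7, 0.7]
opening: 0.459
grip_force: 30.0
```

>>> arm_command([
  {"dx": 0, "dy": 0, "dz": 0.02, "yaw": 0},
  {"dx": 0, "dy": 0, "dz": 0.04, "yaw": 0},
  {"dx": 0, "dy": 0, "dz": 0.04, "yaw": 0},
  {"dx": 0, "dy": 0, "dz": 0.04, "yaw": 0},
  {"dx": 0, "dy": 0, "dz": 0.04, "yaw": 0},
  {"dx": 0.01, "dy": 0.03, "dz": 0, "yaw": 0},
  {"dx": 0.01, "dy": 0.04, "dz": 0, "yaw": 0},
  {"dx": 0.01, "dy": 0.04, "dz": 0, "yaw": 0},
  {"dx": 0.01, "dy": 0.04, "dz": 0, "yaw": 0},
  {"dx": 0.01, "dy": 0.04, "dz": 0, "yaw": 0},
  {"dx": 0.01, "dy": 0.035, "dz": 0, "yaw": 0},
  {"dx": 0, "dy": 0, "dz": 0, "yaw": 0},
  {"dx": 0, "dy": 0, "dz": -0.03, "yaw": 0},
  {"dx": 0, "dy": 0, "dz": -0.03, "yaw": 0},
  {"dx": 0, "dy": 0, "dz": -0.03, "yaw": 0},
  {"dx": 0, "dy": 0, "dz": 0, "yaw": 0},
  {"dx": 0, "dy": 0, "dz": 0, "yaw": 0},
])

```text
t: 12.8
eef_pos: [502.5, 93.6, 144.0]
tcp_rot: [3.141, 0.001, 0.088]
ft_force: [-0.0, -0.1, -2.1]
opening: 0.457
grip_force: 30.0
```

```bash
python3 - <<'E'
from w import *
s=state();look("red",s["eef_pos"][2]+17,"w8")
E
```

```text
12.8 [502.5  93.6 144. ] [3.141e+00 1.000e-03 8.800e-02] 0.4566834780456571 29.997798800468445
[258. 180.] [ 226  159   65   50 2192] depth med [513.9  95.1   9.1] ray circle 543.2 97.3 16.0 ray pct [[536.9, 82.6], [557.6, 112.0]]
[258. 245.] [ 216  219   83   45 2908] depth med [514.2  95.1 161.1] ray circle 506.5 94.5 21.7 ray pct [[503.1, 75.2], [526.4, 113.6]]
[258. 294.] [231 291  54  10 374] depth med [485.   92.3 161.3] ray circle 486.8 92.5 14.3 ray pct [[481.3, 79.8], [487.7, 104.6]]
```

>>> arm_command([
  {"dx": 0.001, "dy": 0.0005, "dz": -0.03, "yaw": 0},
  {"dx": 0, "dy": 0, "dz": -0.025, "yaw": 0},
  {"dx": 0, "dy": 0, "dz": -0.015, "yaw": 0},
  {"dx": 0, "dy": 0, "dz": -0.008, "yaw": 0},
  {"dx": 0, "dy": 0, "dz": -0.004, "yaw": 0},
  {"dx": 0, "dy": 0, "dz": -0.001, "yaw": 0},
  {"dx": 0, "dy": 0, "dz": 0, "yaw": 0},
  {"dx": 0, "dy": 0, "dz": 0, "yaw": 0},
])

```text
t: 13.65
eef_pos: [504.0, 94.5, 61.7]
tcp_rot: [3.141, -0.002, 0.088]
ft_force: [-0.5, -0.4, 5.2]
opening: 0.457
grip_force: 30.0
```

>>> arm_command([
  {"dx": 0, "dy": 0, "dz": 0, "yaw": 0},
  {"dx": 0, "dy": 0, "dz": 0, "yaw": 0},
  {"dx": 0, "dy": 0, "dz": 0, "yaw": 0},
  {"dx": 0, "dy": 0, "dz": 0, "yaw": 0},
], gripper=0.07)

```text
t: 14.05
eef_pos: [503.4, 94.5, 60.7]
tcp_rot: [3.142, 0.0, 0.088]
ft_force: [0.4, 1.2, -1.0]
opening: 0.717
grip_force: 0.0
```

>>> arm_command([
  {"dx": 0, "dy": 0, "dz": 0.02, "yaw": 0},
  {"dx": 0, "dy": 0, "dz": 0.04, "yaw": 0},
  {"dx": 0, "dy": 0, "dz": 0.04, "yaw": 0},
  {"dx": 0, "dy": 0, "dz": 0.04, "yaw": 0},
  {"dx": 0, "dy": 0, "dz": 0.04, "yaw": 0},
  {"dx": 0, "dy": 0, "dz": 0.04, "yaw": 0},
  {"dx": 0, "dy": 0, "dz": 0.04, "yaw": 0},
  {"dx": 0, "dy": 0, "dz": 0.04, "yaw": 0},
  {"dx": 0, "dy": 0, "dz": 0.02, "yaw": 0},
  {"dx": 0, "dy": 0, "dz": 0, "yaw": 0},
  {"dx": 0, "dy": 0, "dz": 0, "yaw": 0},
], gripper=0.07)

```text
t: 15.15
eef_pos: [503.1, 94.5, 380.1]
tcp_rot: [3.142, 0.001, 0.088]
ft_force: [0.7, -0.5, 0.5]
opening: 0.735
grip_force: 0.0
```

```bash
python3 - <<'E'
from w import *
c,P=look("red",78,"w9")
m=masks(c)["green"];N,L,st,ce=cv2.connectedComponentsWithStats(m.astype(np.uint8))
for i in range(1,N):
    if st[i,4]>200:print("green",ce[i],np.median(P[L==i],0).round(1))
# grey things standing high beyond the lid in each camera: the bar
for n in("scene","side"):
    c=read_camera(n);np.savez(n+"1.npz",**c);Q=pts(c);hsv=cv2.cvtColor(c["color"],cv2.COLOR_RGB2HSV)
    k=(Q[...,2]>190)&(Q[...,2]<300)&(Q[...,0]>430)&(Q[...,0]<660)&(Q[...,1]>230)&(Q[...,1]<340)&(hsv[...,1]<90)
    N,L,st,ce=cv2.connectedComponentsWithStats(k.astype(np.uint8))
    for i in range(1,N):
        if st[i,4]>15:q=Q[L==i];print(n,ce[i].round(),st[i],np.median(q,0).round(1),q.min(0).round(),q.max(0).round())
    cv2.imwrite(f"pics/{n}1c.png",cv2.resize((c["color"][120:250,280:440] if n=="scene" else c["color"][190:330,90:260])[...,::-1],None,fx=4,fy=4))
E
```

```text
15.15 [503.1  94.5 380.1] [3.142e+00 1.000e-03 8.800e-02] 0.7350177749087664 0.0
[258. 159.] [240 140  37  38 891] depth med [509.   95.7  78.2] ray circle 512.5 94.6 30.3 ray pct [[485.2, 70.3], [540.0, 121.4]]
green [257.41292135 106.97846442] [591.6 103.1  78.2]
scene [408. 161.] [389 141  32  44 303] [535.2 294.6 258.2] [472. 262. 218.] [587. 309. 266.]
side [134. 264.] [105 252  63  25 455] [522.6 303.6 257.6] [474. 266. 216.] [583. 314. 262.]
```

Both cartridges stand in their rings (tops at 78 mm). The bar is at x 473–585, centre ≈(530,303,256), which agrees with the hinge geometry prediction (530.6,302.9,254.7). Go above the bar, then down over it.

>>> arm_command([
  {"dx": 0.005, "dy": 0.03, "dz": 0, "yaw": 0},
  {"dx": 0.005, "dy": 0.04, "dz": 0, "yaw": 0},
  {"dx": 0.005, "dy": 0.04, "dz": 0, "yaw": 0},
  {"dx": 0.005, "dy": 0.04, "dz": 0, "yaw": 0},
  {"dx": 0.005, "dy": 0.035, "dz": 0, "yaw": 0},
  {"dx": 0.0025, "dy": 0.023, "dz": 0, "yaw": 0},
  {"dx": 0, "dy": 0, "dz": 0, "yaw": 0},
  {"dx": 0, "dy": 0, "dz": 0, "yaw": 0},
], gripper=0.05)

```text
t: 16.1
eef_pos: [530.8, 302.5, 379.4]
tcp_rot: [3.141, 0.002, 0.089]
ft_force: [0.2, -0.4, -0.3]
opening: 0.525
grip_force: 0.0
```

```bash
python3 - <<'E'
from w import *
c,P=look("blue",200,"w10")
k=(P[...,2]>225)&(P[...,2]<275)&(P[...,1]>230)&(P[...,1]<340)&(P[...,0]>440)&(P[...,0]<640)
N,L,st,ce=cv2.connectedComponentsWithStats(k.astype(np.uint8))
for i in range(1,N):
    if st[i,4]>15:q=P[L==i];print(ce[i].round(),st[i],np.median(q,0).round(1),np.percentile(q,[2,98],axis=0).round().tolist());b=q[q[:,2]>250];print("bar",np.median(b,0),len(b))
E
```

```text
16.1 [530.8 302.5 379.4] [3.141e+00 2.000e-03 8.900e-02] 0.5254699938312469 0.0
[306. 169.] [ 277  103   62  156 7149] depth med [548.7 246.7 182.2] ray circle 530.0 250.2 98.2 ray pct [[449.9, 214.6], [620.7, 280.1]]
[261. 189.] [ 252  136   34  110 1642] [536.2 301.5 259.9] [[480.0, 277.0, 228.0], [586.0, 311.0, 262.0]]
bar [535.57513983 303.01876814 260.41324158] 1329
```

View pics/w10.png

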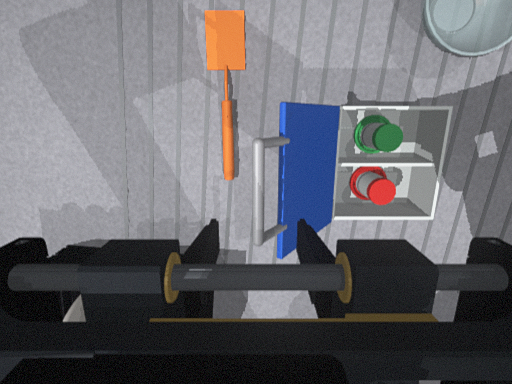

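The bar spans (260,140)–(260,240), centred between the fingers; its top is at z 260, so the axis is at 254.5. Both cartridges are upright in their rings.

>>> arm_command([
  {"dx": 0, "dy": 0.0005, "dz": -0.03, "yaw": 0},
  {"dx": 0, "dy": 0, "dz": -0.04, "yaw": 0},
  {"dx": 0, "dy": 0, "dz": -0.03, "yaw": 0},
  {"dx": 0, "dy": 0, "dz": -0.015, "yaw": 0},
  {"dx": 0, "dy": 0, "dz": -0.007, "yaw": 0},
  {"dx": 0, "dy": 0, "dz": 0, "yaw": 0},
  {"dx": 0, "dy": 0, "dz": 0, "yaw": 0},
])

```text
t: 16.85
eef_pos: [531.4, 302.7, 259.7]
tcp_rot: [-3.141, -0.001, 0.087]
ft_force: [0.4, -0.2, -0.5]
opening: 0.525
grip_force: 0.0
```

>>> arm_command([
  {"dx": 0, "dy": 0, "dz": 0, "yaw": 0},
  {"dx": 0, "dy": 0, "dz": 0, "yaw": 0},
  {"dx": 0, "dy": 0, "dz": 0, "yaw": 0},
  {"dx": 0, "dy": 0, "dz": 0, "yaw": 0},
  {"dx": 0, "dy": 0, "dz": 0, "yaw": 0},
  {"dx": 0, "dy": 0, "dz": 0, "yaw": 0},
  {"dx": 0, "dy": 0, "dz": 0, "yaw": 0},
  {"dx": 0, "dy": 0, "dz": 0, "yaw": 0},
], gripper=0.0)

```text
t: 17.65
eef_pos: [531.0, 302.3, 258.7]
tcp_rot: [3.14, 0.0, 0.088]
ft_force: [0.2, -5.2, 0.8]
opening: 0.12
grip_force: 30.0
```

>>> arm_command([
  {"dx": 0.0004, "dy": -0.0043, "dz": 0.003, "yaw": 0},
  {"dx": 0.0004, "dy": -0.0044, "dz": 0.0031, "yaw": 0},
  {"dx": 0.0008, "dy": -0.0093, "dz": 0.0057, "yaw": 0},
  {"dx": 0.0008, "dy": -0.0095, "dz": 0.0051, "yaw": 0},
  {"dx": 0.0008, "dy": -0.0096, "dz": 0.0046, "yaw": 0},
  {"dx": 0.0009, "dy": -0.0098, "dz": 0.0041, "yaw": 0},
  {"dx": 0.0009, "dy": -0.01, "dz": 0.0036, "yaw": 0},
  {"dx": 0, "dy": 0, "dz": 0, "yaw": 0},
  {"dx": 0, "dy": 0, "dz": 0, "yaw": 0},
])

```text
t: 18.55
eef_pos: [536.0, 245.7, 288.7]
tcp_rot: [-3.141, -0.001, 0.087]
ft_force: [-3.0, 2.8, 7.5]
opening: 0.113
grip_force: 30.0
```

>>> arm_command([
  {"dx": 0.0009, "dy": -0.0104, "dz": 0.0031, "yaw": 0},
  {"dx": 0.0009, "dy": -0.0104, "dz": 0.0025, "yaw": 0},
  {"dx": 0.0009, "dy": -0.0106, "dz": 0.002, "yaw": 0},
  {"dx": 0.0009, "dy": -0.0107, "dz": 0.0014, "yaw": 0},
  {"dx": 0.0009, "dy": -0.0107, "dz": 0.0008, "yaw": 0},
  {"dx": 0.0005, "dy": -0.005, "dz": 0.0002, "yaw": 0},
  {"dx": 0.0004, "dy": -0.005, "dz": 0.0001, "yaw": 0},
  {"dx": 0, "dy": 0, "dz": 0, "yaw": 0},
  {"dx": 0, "dy": 0, "dz": 0, "yaw": 0},
  {"dx": 0, "dy": 0, "dz": 0, "yaw": 0},
])

```text
t: 19.55
eef_pos: [541.2, 183.5, 297.7]
tcp_rot: [3.141, 0.001, 0.088]
ft_force: [-0.9, 1.3, -0.4]
opening: 0.119
grip_force: 30.0
```

```bash
python3 - <<'E'
from w import *
look("red",78,"w11")
a=np.array([-.088,.996])
for n in("scene","side"):
    c=read_camera(n);Q=pts(c);m=masks(c)["blue"]&(Q[...,0]>400)&(Q[...,2]>80)&(Q[...,1]>100)&(Q[...,1]<350)
    q=Q[cv2.erode(m.astype(np.uint8),np.ones((3,3)))>0]
    h=(q[:,:2]-[541.2,182.8])@a;
    if len(q)>50:
        p=np.polyfit(q[:,2]-89,h,1);print(n,len(q),"theta~",np.pi/2+np.arctan(p[0]),p, np.ptp(q[:,2]))
    for k in("red","green"):
        M=masks(c)[k];N,L,st,ce=cv2.connectedComponentsWithStats(M.astype(np.uint8))
        for i in range(1,N):
            if st[i,4]>30:print(n,k,ce[i].round(),st[i,4],np.median(Q[L==i],0).round(1))
    cv2.imwrite(f"pics/{n}2.png",c["color"][...,::-1])
E
```

```text
19.55 [541.2 183.5 297.7] [3.141e+00 1.000e-03 8.800e-02] 0.11858706382943124 30.000064373016357
[316. 200.] [ 292  177   44   45 1184] depth med [508.9  98.1  78.2] ray circle 514.8 105.2 35.8 ray pct [[485.9, 77.1], [543.1, 133.9]]
scene 982 theta~ 1.58122115875463 [ 0.01042521 -6.96134047] 137.64012158768594
scene red [321. 193.] 147 [506.9  91.7  80. ]
scene green [327. 218.] 158 [593.3  99.7  79.7]
scene green [126. 349.] 718 [ 946.1 -406.2  110.4]
scene green [387. 339.] 419 [918.3 206.3  37.5]
side 2123 theta~ 1.574702003408405 [3.90569647e-03 4.84942087e+00] 148.44443364745973
side red [212. 241.] 165 [494.   95.3  76.5]
side green [ 53. 224.] 504 [916.1 223.8  34.4]
```

View pics/scene2.png

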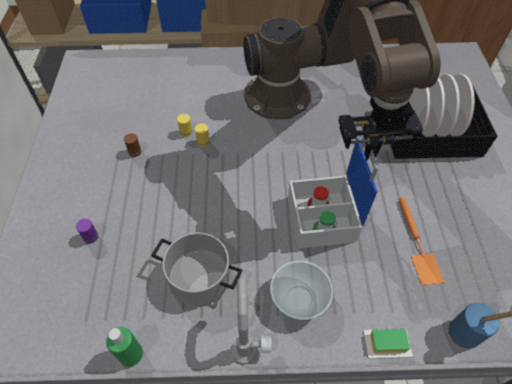

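The scene shows the lid standing straight up at (361,185), angle ≈1.575 by plane fit in both cameras. Both cartridges are upright in the caddy at (321,193) and (327,218), and pot, bowl and spatula are where they were. Hold briefly, then hand in.

>>> arm_command([
  {"dx": 0, "dy": 0, "dz": 0, "yaw": 0},
  {"dx": 0, "dy": 0, "dz": 0, "yaw": 0},
  {"dx": 0, "dy": 0, "dz": 0, "yaw": 0},
  {"dx": 0, "dy": 0, "dz": 0, "yaw": 0},
  {"dx": 0, "dy": 0, "dz": 0, "yaw": 0},
  {"dx": 0, "dy": 0, "dz": 0, "yaw": 0},
])

```text
t: 20.3
eef_pos: [541.2, 183.3, 297.7]
tcp_rot: [3.141, 0.001, 0.088]
ft_force: [-0.3, 0.2, -7.0]
opening: 0.117
grip_force: 30.0
```

```bash
python3 -c "
from h import *
s=state();print(s['eef_pos'],s['grip_force'],np.abs(s['qvel']).max());print(job_done())"
```

```text
[541.23122792 183.27649461 297.71638309] 29.999510943889618 0.0011037275832002447
the job is handed in; nothing more can be done
None
```

The job is handed in at about 20 s: both cartridges stand upright and released in the rings of their own colour, and the lid is gripped still at about 1.575 rad with 30 N; the judge's verdict was not returned.

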